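Hold the sprung specimen-chest lid at its marker

ROBOT

A 7-joint arm with a two-finger parallel gripper is mounted at the origin on the work surface. World frame = base frame: x ahead of the robot, y to its left, z up, the work surface at z = 0. Lengths are in m, angles in rad, forces in N, time in s.
With the tool pointing down it reaches from about 0.425 to 0.95 m from the base axis. Payload 4.7 kg.
Tool frame: the origin (TCP) lies at the very end of the fingers, on their centre line; the grasp point (between the pads) lies 19 mm behind it (r.grasp_offset is the distance from the TCP to the grasp point, in m); z points along the fingers, y is the direction in which the jaws open and shut (so a half turn about z gives the same grasp; the last joint's range is limited). The gripper opens to 85 mm and grips with 20 to 120 N. Pads are 22 mm wide; open, the fingers measure 114 mm over their backs; the gripper's body (76 mm by 85 mm) begins 54 mm behind the grasp point. The pads swing forward as they close: fully open they stand 13 mm farther back than shut.
Start: joints at [1.214, 0.469, -0.049, 1.532, 0.024, 1.141, -0.082], TCP at [0.217, -0.639, 0.231] pointing down, gripper open.
Joint ranges: [-2.59, 2.59], [-0.33, 1.99], [-1.39, 1.29], [0.1, 2.45], [-1.04, 4.18], [0.21, 1.99], [-2.66, 2.66]. Speed limits (rad/s): [2.57, 2.57, 3.14, 3.14, 3.14, 3.14, 3.14].

INTERFACE

Orientations are given as a unit quaternion [x, y, z, w].
In Python, from plant import telemetry, imaging, order, finder, r gives the robot as it stands. The module is installed in compiled form; this text tells all that it offers.
- The arm moves only by the tool apply_moves, never from a script. Its argument "rows" is a list of rows, each an object with "twist": the turn, a rotation vector about the tool's x, y, z in degrees, a list of three; "slide": the shift along the tool's x, y, z in mm, a list of three; "fingers": the opening, from 0 (shut) to 1 (fully open). A call has 1 to 20 rows; each row is the pose to reach, as a shift and turn from the pose commanded when the call began, along the tool's axes at that moment; what a row does not reach only later rows make up. A row lasts 1/8 s, in which the tool goes at most 62.5 mm and 10.7 degrees, less where a joint would pass 70% of its speed; a pose out of reach is approached as far as the arm can. A call with a gripper value outside its range is refused whole. The fingers move at their own pace and stop on an object; "squeeze" is the grip in N (left out, the last holds). Time passes only in rows, so rows that repeat a pose let the fingers close. It gives the time, the measured TCP pose, the force and the opening at its end, in the units of the state.
- telemetry.sense(): the state, without advancing time (a new reading comes with each control period).
- imaging.grab_frame(name): name is "side" or "top"; returns a dict with "color" (400x640x3 uint8, blue, green, red), "camera_matrix" (3x3 intrinsics, pixels), "k1" (the pictures are not rectified: a ray, as slopes to the right and down, at radius r is drawn at 1 + k1 r^2 times it, then the intrinsics apply), "R" (3x3) and "t" (3): a world point X has camera coordinates R X + t. Camera axes: x right, y down, z forward; pixel columns grow to the right and rows downward; lengths in m; the calibration is good to about 2 mm. A picture is of the moment at which its call begins. There is no depth.
- order.close_job(): hands the job in, once; it reports no verdict.
Trained networks look in the newest picture that a camera, given by its name, has taken for a name from the list of things; names that differ only in an ending like _2 or _b are one class to them, and where a whole thing is asked for, a point or a joint stands for the part that bears it (a point fixed in the world has none). Each returns a list of dicts, best first, with "p" (0 to 1); they miss things now and then, are a little off and sometimes report something else, mostly with a low value. They report only what shows in the picture. A call takes as long as a camera call.
- finder.look_for(camera, name): "rect" ([left, top, width, height] in pixels, round what is visible of it).
The state is a dict: "clock": time; "q": joint angles; "joint_velocities": joint speeds; "effort": joint torques, N m; "eef_pos": TCP position; "ee_rot": TCP orientation; "contact_force": force on the tool from outside, world axes, zero at the start; "torque": the same for the moment, N m; "width": finger opening in m.
Only numpy, scipy, OpenCV 4.12 (cv2) and the standard library are available. Lean on these libraries where they do the work, as an engineer would, in place of code of your own. Each camera call takes 0.05 s, during which the arm holds its last target. There are 200 camera calls.

TASK

Open the specimen chest for a colleague: first swing the steel hasp off the lid, right out until it points straight forward from the chest's front. Then lift the sprung lid by its tongue until it lies in line with the marker arm at the chest's side (lid and marker at the same slope, within about a centimetre at the front end), never throwing it wide open, and finish while still holding it there with the fingers, since the spring shuts it if you let go. Leave the marker, the tube rack, the bottle and the bin where they are.

Things in the scene. Friction and masses are not known exactly. Their poses are not given: they have to be found in the camera images.
- chest: Fixed grey chest, 200 (x) x 240 (y) x 100 mm high. Origin: centre of its underside on the table; x points from its front (tongue side, towards the robot) to its hinge side, y to its left, z up. A post 36 x 42 mm, 126 mm high, at (-75, 141) mm on its left side carries the hasp; on its right side (y -134 mm) stand a thin steel scale arc and the marker arm.
- hinge_mid (a point): Middle of the lid's hinge axis, at (100, 0, 108) mm in the chest's frame; the axis runs along the chest's y.
- lid (a joint): Lid angle (rad): 0 shut and level, grows as the front edge rises, limit 1.4. White plate 196 x 240 x 14 mm, middle plane through the hinge axis; about 0.3 kg; a spring pulls it shut (0.42 N m at 0, plus 0.6 N m per rad). 3 to 5 N at the tongue lift it; let go, it falls shut. It cannot be raised while the hasp lies over its steel catch.
- tongue (a point): Point in the lid's tongue, a level white tab in the lid's middle plane, 24 mm wide (y), 14 mm thick, sticking 64 mm out from the lid's front edge with free air below and beside it. The point is 240 mm from the hinge axis and 20 mm to the right of the lid's middle (chest y -20 mm), at mid thickness, 40 mm in front of the lid's edge; shut, it is 108 mm above the table.
- hasp (a joint): Hasp angle (rad): 0 lying along the chest's -y across the lid over the catch, grows clockwise seen from above to 1.75; at 1.57 it points straight forward (chest -x), clear of the lid. Turns about a vertical pivot with light friction (about 0.6 N at the pin) and stays where left. Starts between 0 and 0.3.
- hasp_pivot (a point): Pivot of the hasp, on top of the post, at (-75, 145, 134) mm in the chest's frame.
- hasp_pin (a point): Point on the hasp's upright round steel pin (14 mm diameter, top 42 mm above the flat bar), 80 mm from the pivot axis, 24 mm above the bar's top and 158 mm above the table. The bar is 18 mm wide, 6 mm thick, its top 134 mm above the table.
- marker (a joint): Angle of the marker arm (rad), measured about the same hinge axis and in the same sense as the lid's: the lid is at the mark when joint lid equals joint marker. Preset between 0.3 and 0.6, held by stiff friction; not to be moved.
- marker_tip (a point): Centre of the 24 mm square end plate of the marker, a straight steel bar 8 mm thick at the chest's right side, 205 mm from the hinge axis, in the plane chest y = -146 mm; its centre line passes through the hinge axis.
- tube_rack: Loose bystander: wooden rack 100 x 140 mm with capped tubes, 92 mm high. Origin: centre of underside.
- reagent_bottle: Loose bystander: amber bottle, 60 mm diameter, 130 mm high. Origin: centre of underside.
- blue_bin: Loose bystander: open blue bin 140 x 110 x 60 mm. Origin: centre of underside.

How it is judged:
On the way, in this order (a step that is already met when the one before it is completed fails the run):
1. the hasp is swung off the lid with the lid still shut (value of joint hasp above 1.2 rad and value of joint lid below 0.1 rad), for 0.2 s.
2. the lid is lifted into line with the marker and held there by the fingers (angle between the x axis of tongue and the x axis of marker_tip, either way round below 0.06 rad and contact force between the fingers and lid above 0.5 N), for 0.5 s.
At the end, for the whole second after the job is handed in: The fingers still hold the lid (over 0.5 N, nothing else propping it), at rest, within 0.06 rad of the marker arm's angle; the hasp is swung at least 1.2 rad off (all of step 2 and value of joint lid above 0.2 rad and velocity of joint lid between -0.05 and 0.05 rad/s and contact force between lid and tube_rack below 0.1 N and contact force between lid and reagent_bottle below 0.1 N and contact force between lid and blue_bin below 0.1 N and value of joint hasp above 1.2 rad); the arm keeps its last pose, push and grip.
It fails at once if the lid is thrown wide open (beyond 1 rad) (value of joint lid above 1 rad).
It fails at once if the marker is shifted (distance of marker_tip from where it was at the start of the episode above 0.008 m).
It fails at once if the tube rack is disturbed (distance of tube_rack from where it was at the start of the episode above 0.02 m).
It fails at once if the bottle is disturbed (distance of reagent_bottle from where it was at the start of the episode above 0.02 m).
It fails at once if the bin is disturbed (distance of blue_bin from where it was at the start of the episode above 0.02 m).
It also fails if it takes over 45 s, if anything falls off the work surface, if the arm or the gripper's body presses on something with over 40 N, if the wrist force passes 120 N, or if a joint passes its speed limit or range.

## Working session

There is one attempt and no reset: what is moved stays moved. The work goes in short steps, Python scripts to look and compute and a tool call to move; the robot and the scene stay as the last step left them, time stands still between calls to the robot, and variables do not carry over. Pictures are saved under pics/ and viewed, about 8 in all and at most 12, crops included, and the job is handed in when it is done.

Besides the shell and the picture viewer there is one more tool, called after "Emit:" in YAML: its name, and indented under it one key for each argument. apply_moves: Moves the arm, as the interface text tells. Its arguments: {"type":"object","properties":{"rows":{"type":"array"},"squeeze":{"type":"number"}},"required":["rows"]}

```bash
mkdir -p pics
python3 - <<'E'
from plant import telemetry, imaging, finder
import cv2,numpy as np
s=telemetry.sense();print(s['clock'],s['eef_pos'],s['ee_rot'],s['width'])
for c in('side','top'):
    f=imaging.grab_frame(c);cv2.imwrite(f'pics/{c}0.png',f['color'])
    np.savez(f'{c}.npz',**{k:f[k] for k in('camera_matrix','k1','R','t')})
    print(c,f['camera_matrix'].tolist(),f['k1'],'cam pos',-f['R'].T@f['t'],f['R'][2])
    for n in('chest','lid','tongue','hasp','hasp_pin','hasp_pivot','marker','marker_tip','tube_rack','reagent_bottle','blue_bin'):
        print(n,[(np.round(d['rect']).tolist(),round(d['p'],2)) for d in finder.look_for(c,n)[:2]])
E
```

```text
0.0 [ 0.21712244 -0.63849299  0.23025338] [ 9.86597147e-01  1.63171927e-01 -2.04023602e-04 -9.74465123e-04] 0.08540814550907731
side [[434.94564261053245, 0.0, 320.1321765781002], [0.0, 434.94564261053245, 202.64101904322737], [0.0, 0.0, 1.0]] -0.07077371772143227 cam pos [ 0.37381223 -0.89630879  0.70798672] [ 0.20269154  0.81899522 -0.53680813]
chest [([266.0, 169.0, 124.0, 102.0], 0.94), ([305.0, 210.0, 86.0, 18.0], 0.16)]
lid [([266.0, 168.0, 111.0, 67.0], 0.9)]
tongue [([267.0, 174.0, 115.0, 64.0], 0.56)]
hasp [([265.0, 168.0, 128.0, 105.0], 0.63), ([266.0, 174.0, 113.0, 60.0], 0.62)]
hasp_pin [([275.0, 170.0, 16.0, 21.0], 0.58)]
hasp_pivot [([277.0, 167.0, 15.0, 21.0], 0.76)]
marker [([309.0, 209.0, 82.0, 21.0], 0.74), ([265.0, 170.0, 127.0, 103.0], 0.72)]
marker_tip [([306.0, 210.0, 86.0, 21.0], 0.61)]
tube_rack [([254.0, 157.0, 29.0, 46.0], 0.73)]
reagent_bottle [([273.0, 267.0, 31.0, 59.0], 0.65)]
blue_bin [([326.0, 262.0, 78.0, 56.0], 0.57)]
top [[473.5901362217007, 0.0, 326.83732249530397], [0.0, 473.5901362217007, 199.40906968342378], [0.0, 0.0, 1.0]] -0.09419211786728111 cam pos [0.3903539  0.01734899 1.22301802] [ 0.19517373  0.00924461 -0.98072512]
chest [([261.0, 147.0, 138.0, 121.0], 0.68)]
lid [([274.0, 153.0, 106.0, 115.0], 0.85)]
tongue [([271.0, 156.0, 112.0, 114.0], 0.92), ([263.0, 230.0, 43.0, 14.0], 0.16)]
hasp [([264.0, 234.0, 43.0, 9.0], 0.8)]
hasp_pin [([264.0, 230.0, 43.0, 14.0], 0.7), ([374.0, 149.0, 25.0, 85.0], 0.28)]
hasp_pivot [([264.0, 231.0, 44.0, 12.0], 0.75)]
marker [([374.0, 148.0, 26.0, 84.0], 0.91), ([263.0, 230.0, 42.0, 15.0], 0.23)]
marker_tip [([375.0, 148.0, 25.0, 82.0], 0.6)]
tube_rack [([191.0, 222.0, 62.0, 45.0], 0.7)]
reagent_bottle [([422.0, 254.0, 27.0, 23.0], 0.86)]
blue_bin [([399.0, 169.0, 54.0, 58.0], 0.72)]
```

Run:
```python
import cv2
a=cv2.imread('pics/top0.png')[120:300,170:470];cv2.imwrite('pics/topc.png',cv2.resize(a,(800,480),interpolation=cv2.INTER_CUBIC))
a=cv2.imread('pics/side0.png')[140:340,240:420];cv2.imwrite('pics/sidec.png',cv2.resize(a,(540,600),interpolation=cv2.INTER_CUBIC))
```

```text
(no output)
```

View pics/topc.png

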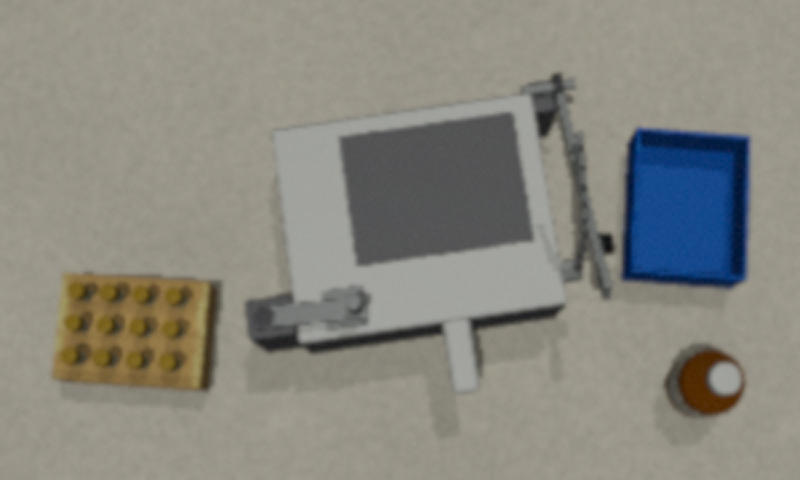

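View pics/sidec.png

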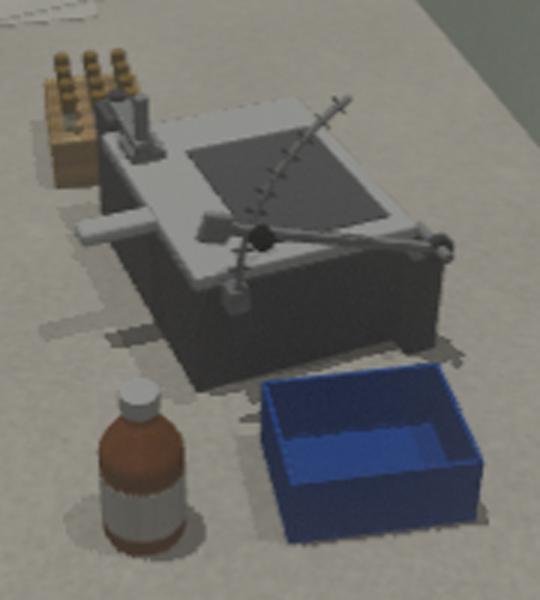

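The pictures show the hasp lying across the lid with its pin at top-crop (355,298), the tongue pointing at the robot at (465,390), and the marker raised at the right, with its tip at side-crop (213,227). Next I'll fit the chest pose and both angles.

```bash
cat > h.py <<'E'
import numpy as np
from scipy.optimize import least_squares
from scipy.spatial.transform import Rotation as Ro
C={c:dict(np.load(f'{c}.npz')) for c in('side','top')}
def proj(c,X):
    c=C[c];x=c['R']@X+c['t'];u=x[:2]/x[2];u=u*(1+float(c['k1'])*(u@u));K=c['camera_matrix']
    return np.array([K[0,0]*u[0]+K[0,2],K[1,1]*u[1]+K[1,2]])
def W(p,X):
    c,s=np.cos(p[2]),np.sin(p[2]);X=np.array(X)/1000
    return np.array([p[0]+c*X[0]-s*X[1],p[1]+s*X[0]+c*X[1],X[2]])
def pin(h,z=158): return [-75-80*np.sin(h),145-80*np.cos(h),z]
def mk(m,r=205,y=-146): return [100-r*np.cos(m),y,108+r*np.sin(m)]
E
cat > fit.py <<'E'
from h import *
T=lambda u,v:('top',170+u/2.667,120+v/2.667)
S=lambda u,v:('side',240+u/3,140+v/3)
f=lambda X:(lambda p:X)
O=[(T(275,130),f([96,120,115])),(T(533,95),f([96,-120,115])),(T(565,305),f([-100,-120,115])),(T(300,342),f([-100,120,115])),
(T(466,389),f([-164,-20,115])),(T(263,315),f([-75,145,140])),(T(358,297),lambda p:pin(p[3],170)),
(S(195,278),f([-100,-120,115])),(S(82,232),f([-164,-20,108])),(S(297,98),f([96,120,115])),(S(415,220),f([96,-120,115])),
(S(140,98),lambda p:pin(p[3],176)),(S(142,143),lambda p:pin(p[3],134)),
(S(213,227),lambda p:mk(p[4])),(S(442,246),lambda p:mk(0,0)),(T(606,290),lambda p:mk(p[4]))]
res=lambda p:np.concatenate([proj(o[0],W(p,g(p)))-o[1:] for o,g in O])
s=least_squares(res,[.6,0,.1,.1,.45],loss='soft_l1');p=s.x;print(p);print(res(p).reshape(-1,2).round(1).tolist())
np.save('p.npy',p)
print('pin',W(p,pin(p[3])),'piv',W(p,[-75,145,134]),'tongue',W(p,[-140,-20,108]),'hinge',W(p,[100,0,108]))
E
python3 fit.py
```

```text
[0.61137844 0.02749784 0.15905689 0.01703675 0.33278598]
[[-0.8, -0.9], [0.2, -1.7], [1.7, -1.2], [-0.1, -0.4], [0.9, 0.6], [0.6, -0.5], [-1.3, 0.2], [-1.2, -0.4], [-2.7, 0.3], [-0.9, -1.5], [0.5, 1.4], [0.0, -1.4], [-0.2, -2.3], [-0.5, 0.4], [-2.0, 0.5], [0.2, -3.4]]
pin [0.52568248 0.07959392 0.158     ] piv [0.51435903 0.15878849 0.134     ] tongue [ 0.47631338 -0.01442389  0.108     ] hinge [0.71011615 0.04333655 0.108     ]
```

Emit:
apply_moves:
  rows:
    - {"twist":[0,0,5],"slide":[60,-66,-30],"fingers":1}
    - {"twist":[0,0,9.7],"slide":[105,-116,-30],"fingers":1}
    - {"twist":[0,0,9.7],"slide":[150,-166,-30],"fingers":1}
    - {"twist":[0,0,9.7],"slide":[195,-216,-30],"fingers":1}
    - {"twist":[0,0,9.7],"slide":[240,-266,-30],"fingers":1}
    - {"twist":[0,0,9.7],"slide":[285,-316,-30],"fingers":1}
    - {"twist":[0,0,9.7],"slide":[330,-366,-30],"fingers":1}
    - {"twist":[0,0,9.7],"slide":[375,-416,-30],"fingers":1}
    - {"twist":[0,0,9.7],"slide":[420,-466,-30],"fingers":1}
    - {"twist":[0,0,9.7],"slide":[465,-516,-30],"fingers":1}
    - {"twist":[0,0,9.7],"slide":[510,-566,-20],"fingers":1}
    - {"twist":[0,0,9.7],"slide":[524,-580,-10],"fingers":1}
    - {"twist":[0,0,9.7],"slide":[524,-580,0],"fingers":1}
    - {"twist":[0,0,9.7],"slide":[524,-580,10],"fingers":1}
    - {"twist":[0,0,9.7],"slide":[524,-580,10],"fingers":1}
    - {"twist":[0,0,9.7],"slide":[524,-580,10],"fingers":1}
  squeeze: 30

```text
clock: 3.2
eef_pos: [0.5268, 0.0772, 0.2218]
ee_rot: [0.997, 0.078, 0.0, 0.0]
contact_force: [-1.0, 0.0, 0.2]
width: 0.0855
```

Run:
```python
from h import *
from plant import imaging,telemetry
import cv2
s=telemetry.sense();X=np.array(s['eef_pos']);p=np.load('p.npy');out=[]
for c in('side','top'):
    f=imaging.grab_frame(c);a=f['color'];
    for q,col in((X,(0,0,255)),(W(p,pin(p[3],176)),(0,255,0)),(W(p,pin(p[3],134)),(0,255,0)),(W(p,[-75,145,134]),(255,255,0)),(W(p,[-140,-20,115]),(255,0,255)),(W(p,mk(p[4])),(0,255,255)),(W(p,[100,-146,108]),(0,255,255))):
        u=proj(c,q);cv2.circle(a,(int(round(u[0]*8)),int(round(u[1]*8))),8,col,-1,cv2.LINE_AA,3)
    out.append(cv2.resize(a[110:290,230:430],None,fx=3,fy=3,interpolation=cv2.INTER_CUBIC)) if c=='side' else None
    cv2.imwrite(f'pics/{c}1.png',a)
cv2.imwrite('pics/s1.png',out[0])
```

```text
(no output)
```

View pics/s1.png

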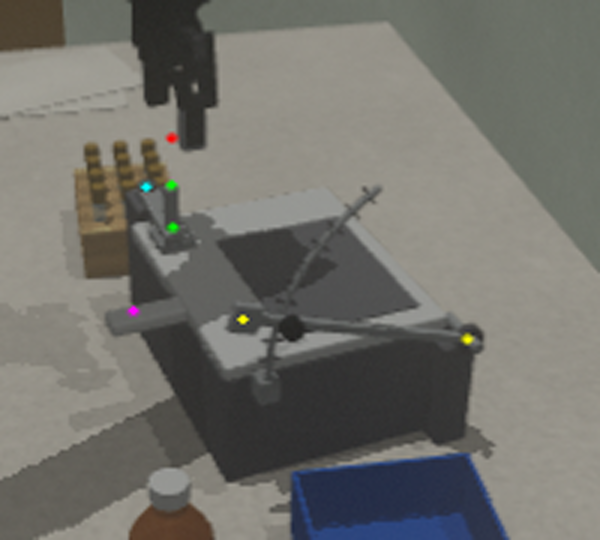

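The overlay agrees: the pin points lie on the pin, and the TCP (172,138) is right above it. I'll go down and grip the pin.

Emit:
apply_moves:
  rows:
    - {"twist":[0,0,0],"slide":[-1,-2,30],"fingers":1}
    - {"twist":[0,0,0],"slide":[-1,-2,60],"fingers":1}
    - {"twist":[0,0,0],"slide":[-1,-2,75],"fingers":1}
    - {"twist":[0,0,0],"slide":[-1,-2,75],"fingers":1}
    - {"twist":[0,0,0],"slide":[-1,-2,75],"fingers":0}
    - {"twist":[0,0,0],"slide":[-1,-2,75],"fingers":0}
    - {"twist":[0,0,0],"slide":[-1,-2,75],"fingers":0}
    - {"twist":[0,0,0],"slide":[-1,-2,75],"fingers":0}
    - {"twist":[0,0,0],"slide":[-1,-2,75],"fingers":0}
    - {"twist":[0,0,0],"slide":[-1,-2,75],"fingers":0}

```text
clock: 4.55
eef_pos: [0.5254, 0.0825, 0.1468]
ee_rot: [0.997, 0.08, 0.0, -0.001]
contact_force: [-0.5, 5.2, 1.3]
width: 0.0128
```

Emit:
apply_moves:
  rows:
    - {"twist":[0,0,0],"slide":[-8,0,0],"fingers":0}
    - {"twist":[0,0,0],"slide":[-16,-2,0],"fingers":0}
    - {"twist":[0,0,0],"slide":[-24,-4,0],"fingers":0}
    - {"twist":[0,0,0],"slide":[-31,-6,0],"fingers":0}
    - {"twist":[0,0,0],"slide":[-38,-10,0],"fingers":0}
    - {"twist":[0,0,0],"slide":[-45,-14,0],"fingers":0}
    - {"twist":[0,0,0],"slide":[-51,-19,0],"fingers":0}
    - {"twist":[0,0,0],"slide":[-57,-24,0],"fingers":0}
    - {"twist":[0,0,0],"slide":[-63,-30,0],"fingers":0}
    - {"twist":[0,0,0],"slide":[-67,-37,0],"fingers":0}
    - {"twist":[0,0,0],"slide":[-71,-44,0],"fingers":0}
    - {"twist":[0,0,0],"slide":[-75,-51,0],"fingers":0}
    - {"twist":[0,0,0],"slide":[-77,-58,0],"fingers":0}
    - {"twist":[0,0,0],"slide":[-79,-66,0],"fingers":0}
    - {"twist":[0,0,0],"slide":[-80,-73,0],"fingers":0}
    - {"twist":[0,0,0],"slide":[-80,-80,0],"fingers":0}
    - {"twist":[0,0,0],"slide":[-80,-80,0],"fingers":0}
    - {"twist":[0,0,0],"slide":[-80,-80,0],"fingers":0}

```text
clock: 6.8
eef_pos: [0.4296, 0.1453, 0.1459]
ee_rot: [0.997, 0.079, -0.004, 0.002]
contact_force: [-7.2, -3.1, 10.7]
width: 0.0129
```

Emit:
apply_moves:
  rows:
    - {"twist":[0,0,0],"slide":[0,0,0],"fingers":1}
    - {"twist":[0,0,0],"slide":[0,0,0],"fingers":1}
    - {"twist":[0,0,0],"slide":[0,0,0],"fingers":1}
    - {"twist":[0,0,0],"slide":[0,0,-20],"fingers":1}
    - {"twist":[0,0,0],"slide":[0,0,-50],"fingers":1}
    - {"twist":[0,0,0],"slide":[0,0,-80],"fingers":1}
    - {"twist":[0,0,0],"slide":[5,40,-90],"fingers":1}
    - {"twist":[0,0,0],"slide":[10,80,-90],"fingers":1}
    - {"twist":[0,0,0],"slide":[15,120,-90],"fingers":1}
    - {"twist":[0,0,0],"slide":[18,165,-90],"fingers":1}
    - {"twist":[0,0,0],"slide":[18,165,-60],"fingers":1}
    - {"twist":[0,0,0],"slide":[18,165,-40],"fingers":1}
    - {"twist":[0,0,0],"slide":[18,165,-40],"fingers":1}

```text
clock: 8.43
eef_pos: [0.4763, -0.0132, 0.1849]
ee_rot: [0.997, 0.079, -0.002, -0.0]
contact_force: [0.1, 0.5, 0.5]
width: 0.0856
```

Run:
```python
from h import *
from plant import imaging,telemetry
import cv2
s=telemetry.sense();X=np.array(s['eef_pos']);p=np.load('p.npy');o=[]
print(X,s['contact_force'],s['q'])
for c,(y,x) in(('side',(120,240)),('top',(130,240))):
    f=imaging.grab_frame(c);a=f['color'];cv2.imwrite(f'pics/{c}2raw.png',a)
    for q,col in((X,(0,0,255)),(W(p,pin(1.57,176)),(0,255,0)),(W(p,[-140,-20,108]),(255,0,255))):
        u=proj(c,q);cv2.circle(a,(int(round(u[0]*8)),int(round(u[1]*8))),8,col,-1,cv2.LINE_AA,3)
    o.append(cv2.resize(a[y:y+160,x:x+130],None,fx=3,fy=3,interpolation=cv2.INTER_CUBIC))
cv2.imwrite('pics/s2.png',np.hstack(o))
```

```text
[ 0.47629576 -0.0132392   0.18487302] [0.09633414 0.4811294  0.53399357] [ 0.33592904  0.23325239 -0.45650925  2.01995727  0.12754924  0.9194636
 -1.6000011 ]
```

View pics/s2.png

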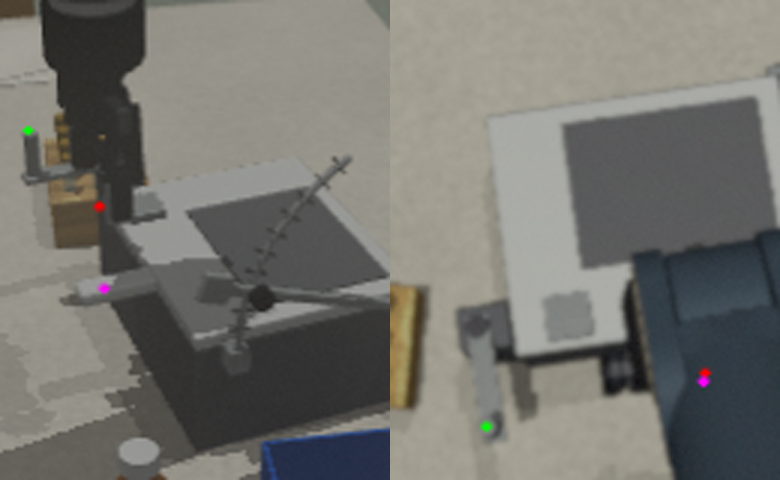

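The hasp points straight forward, with its pin at (28,150) in the left crop, and the tongue overlay lies on the tongue. I'll go down and grip it.

Emit:
apply_moves:
  rows:
    - {"twist":[0,0,0],"slide":[0,1,30],"fingers":1}
    - {"twist":[0,0,0],"slide":[0,1,60],"fingers":1}
    - {"twist":[0,0,0],"slide":[0,1,85],"fingers":1}
    - {"twist":[0,0,0],"slide":[0,1,96],"fingers":1}
    - {"twist":[0,0,0],"slide":[0,1,96],"fingers":1}
    - {"twist":[0,0,0],"slide":[0,1,96],"fingers":0}
    - {"twist":[0,0,0],"slide":[0,1,96],"fingers":0}
    - {"twist":[0,0,0],"slide":[0,1,96],"fingers":0}
    - {"twist":[0,0,0],"slide":[0,1,96],"fingers":0}
    - {"twist":[0,0,0],"slide":[0,1,96],"fingers":0}
  squeeze: 60

```text
clock: 9.78
eef_pos: [0.4777, -0.0115, 0.0909]
ee_rot: [0.997, 0.08, 0.0, -0.001]
contact_force: [-2.2, 5.7, 4.9]
width: 0.0231
```

Gripped, at 23 mm for the 24 mm tongue. Now the lift, following the arc.

Emit:
apply_moves:
  rows:
    - {"twist":[0,-1.5,0],"slide":[0,0,-6],"fingers":0}
    - {"twist":[0,-3,0],"slide":[0,0,-12],"fingers":0}
    - {"twist":[0,-4.3,0],"slide":[-1,0,-18],"fingers":0}
    - {"twist":[0,-5.7,0],"slide":[-1,0,-24],"fingers":0}
    - {"twist":[0,-7.2,0],"slide":[0,0,-30],"fingers":0}
    - {"twist":[0,-8.6,0],"slide":[0,0,-36],"fingers":0}
    - {"twist":[0,-10,0],"slide":[0,0,-42],"fingers":0}
    - {"twist":[0,-11.5,0],"slide":[1,0,-48],"fingers":0}
    - {"twist":[0,-13,0],"slide":[2,0,-54],"fingers":0}
    - {"twist":[0,-14.3,0],"slide":[3,0,-60],"fingers":0}
    - {"twist":[0,-15.8,0],"slide":[4,0,-66],"fingers":0}
    - {"twist":[0,-17.2,0],"slide":[5,0,-72],"fingers":0}
    - {"twist":[0,-18.2,0],"slide":[6,0,-76],"fingers":0}
    - {"twist":[0,-19.1,0],"slide":[7,0,-79],"fingers":0}
    - {"twist":[0,-19.1,0],"slide":[7,0,-79],"fingers":0}
    - {"twist":[0,-19.1,0],"slide":[7,0,-79],"fingers":0}
    - {"twist":[0,-19.1,0],"slide":[7,0,-79],"fingers":0}

```text
clock: 11.9
eef_pos: [0.4847, -0.0104, 0.1688]
ee_rot: [0.983, 0.079, -0.165, 0.011]
contact_force: [-0.4, 5.0, -2.9]
width: 0.023
```

Run:
```python
from h import *
from plant import imaging,telemetry
import cv2
s=telemetry.sense();X=np.array(s['eef_pos']);p=np.load('p.npy')
z=Ro.from_quat(s['ee_rot']).as_matrix()[:,2];g=X-.019*z;hh=W(p,[100,0,108])
cx=np.array([np.cos(p[2]),np.sin(p[2]),0]);d=g-hh
print(X,s['contact_force'],s['width'],'lid from grasp',np.arctan2(d[2],-d@cx),np.hypot(d[2],d@cx),'tool tilt',np.arctan2(-z@cx,-z[2]),p[4])
a=imaging.grab_frame('side')['color'];cv2.imwrite('pics/side3raw.png',a)
cv2.imwrite('pics/s3.png',cv2.resize(a[120:250,240:410],None,fx=4.5,fy=4.5,interpolation=cv2.INTER_CUBIC))
```

```text
[ 0.48466911 -0.01035257  0.16880249] [-0.44014065  5.00393683 -2.91481844] 0.02301006777045823 lid from grasp 0.33685530425919447 0.23830500848678826 tool tilt 0.3320123291411717 0.332785975347608
```

View pics/s3.png

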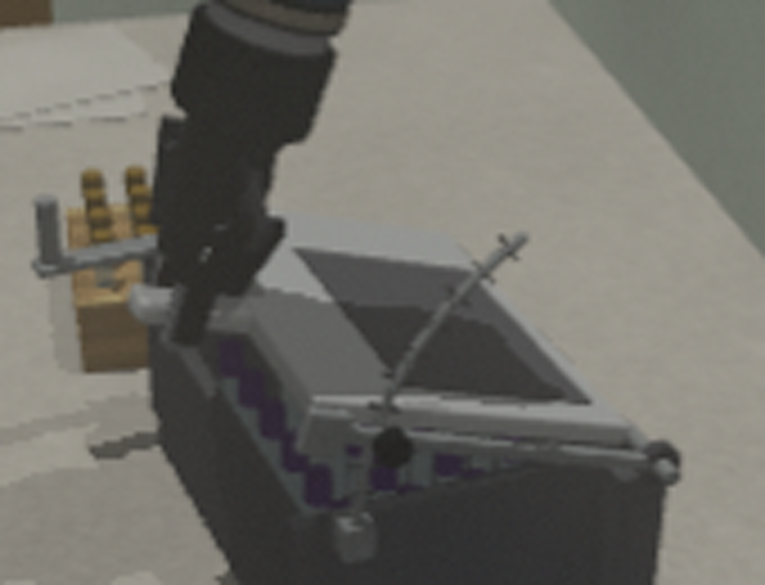

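The lid is up and held by the fingers. Lid corner (315,398), marker plate about (325,422) and marker hub (660,463) nearly coincide. I'll check the angles numerically.

Run:
```python
from h import *
p=np.load('p.npy')
def s(X): return ((proj('side',W(p,X))-[240,120])*4.5).round(0)
print('hub',s([100,-146,108]))
for m in(.28,.31,.34,.37,.4,.43):
    c,n=np.cos(m),np.sin(m)
    L=lambda r,t:[100-r*c+t*n,-120,108+r*n+t*c]
    print(m,'marker',s(mk(m)),s(mk(m,193)),s(mk(m,100)),'lid front top/bottom',s(L(200,7)),s(L(200,-7)),'rear top',s(L(4,7)))
import cv2
a=cv2.imread('pics/side3raw.png')[194:234,296:352]
b=cv2.imread('pics/side0.png')[194:234,296:352]
cv2.imwrite('pics/s4.png',np.hstack([cv2.resize(i,None,fx=7,fy=7,interpolation=cv2.INTER_CUBIC) for i in(a,b)]))
```

```text
hub [654. 461.]
0.28 marker [311. 451.] [333. 452.] [495. 457.] lid front top/bottom [305. 412.] [297. 436.] rear top [628. 424.]
0.31 marker [314. 440.] [336. 442.] [497. 452.] lid front top/bottom [308. 401.] [300. 425.] rear top [629. 424.]
0.34 marker [318. 430.] [340. 432.] [499. 447.] lid front top/bottom [312. 391.] [303. 415.] rear top [629. 424.]
0.37 marker [322. 419.] [344. 422.] [501. 442.] lid front top/bottom [316. 380.] [307. 405.] rear top [630. 424.]
0.4 marker [327. 408.] [348. 411.] [503. 437.] lid front top/bottom [321. 370.] [311. 394.] rear top [630. 424.]
0.43 marker [332. 397.] [353. 401.] [506. 432.] lid front top/bottom [326. 360.] [315. 384.] rear top [630. 424.]
```

View pics/s4.png

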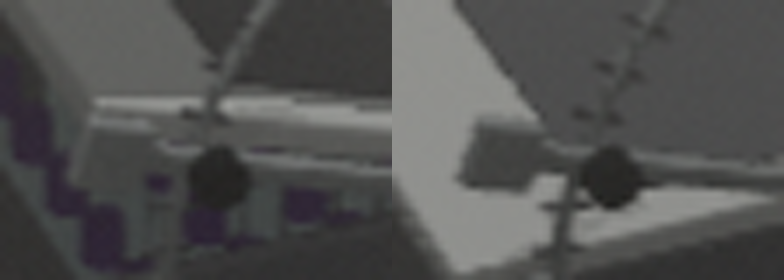

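The marker measures about 0.335 rad. The lid measures about 0.33 from its corner and 0.337 from the grasp point. All agree well inside 0.06, so I'll hold for a moment and hand in.

Emit:
apply_moves:
  rows:
    - {"twist":[0,0,0],"slide":[0,0,0],"fingers":0}
    - {"twist":[0,0,0],"slide":[0,0,0],"fingers":0}
    - {"twist":[0,0,0],"slide":[0,0,0],"fingers":0}
    - {"twist":[0,0,0],"slide":[0,0,0],"fingers":0}
    - {"twist":[0,0,0],"slide":[0,0,0],"fingers":0}
    - {"twist":[0,0,0],"slide":[0,0,0],"fingers":0}

```text
clock: 12.7
eef_pos: [0.4847, -0.0104, 0.1688]
ee_rot: [0.983, 0.079, -0.165, 0.011]
contact_force: [0.1, 5.5, -3.2]
width: 0.0229
```

Run:
```python
from plant import telemetry,order
import numpy as np
s=telemetry.sense();print(s['clock'],s['eef_pos'],s['width'],np.abs(s['joint_velocities']).max(),s['contact_force'])
print(order.close_job())
```

```text
12.7 [ 0.48468246 -0.01036294  0.16880788] 0.022868929629687503 0.0018685727964231464 [ 0.14014232  5.4544684  -3.21864677]
the job is handed in; nothing more can be done
None
```

I swung the hasp out to point straight forward, then gripped the tongue and lifted the lid along its arc to the marker. I handed the job in at 12.7 s with the fingers still holding it.

- **Lid against marker:** the lid is at about 0.337 rad from the grasp point and about 0.33 from its corner in the side picture. The marker is at about 0.335 rad. The readings agree within about 0.01 rad, against the 0.06 allowed.
- **Grip:** the fingers stand at 22.9 mm on the 24 mm tongue, carrying about 3 N downward. A steady sideways force of about 5 N on the tool also remained. The arm was at rest.
- **Hasp:** the picture taken after the swing showed it pointing forward at about 1.57 rad, with the lid still shut.
- **Bystanders:** the marker plate was at the same pixels before and after the lift. I saw no contact with the rack, bottle or bin, but did not measure their positions again at the end.

No check failed. The marker tip sat up to 3 pixels off the fit in the top picture, probably because I clicked the end of its plate and not the centre.

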